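# Keep lunch warm: cover the saucepans, slide them under the plate shelf, cooking rings off

## Robot

A 6-joint arm with a two-finger parallel gripper is mounted at the origin on the work surface. World frame = base frame: x ahead of the robot, y to its left, z up, the work surface at z = 0. Lengths are in m, angles in degrees, forces in N, time in s.
With the tool pointing down it reaches from about 0.4 to 0.825 m from the base axis. Payload 7 kg.
Tool frame: the origin (TCP) lies midway between the tips of the shut fingers; the grasp point (between the pads) lies 19 mm behind it; z points along the fingers, y is the direction in which the jaws open and shut (so a half turn about z gives the same grasp; the last joint's range is limited). The gripper opens to 88 mm and grips with 3 to 60 N. Pads are 19 mm wide; open, the fingers measure 130 mm over their backs; the gripper's body (78 mm by 193 mm) begins 47 mm behind the grasp point.
Start: joints at [86.637, 20.546, 0.682, 0, -70.136, -16.507], TCP at [0.229, 0.635, 0.227] pointing down, gripper open.
Joint ranges: [-176.03, 176.03], [-82.01, 121.73], [-58.28, 71.71], [-173.87, 95.51], [-174.79, -0.11], [-173.66, 173.66]. Speed limits (degrees/s): [136.94, 136.94, 172.46, 180, 180, 180].

## Interface

Orientations are given as a 3x3 rotation matrix whose columns are the frame's x, y, z axes.
In Python, from rig import robot gives the robot as it stands. Calls block until the motion is done:
- robot.goto(position, orientation): joint-space move of the TCP to a pose.
- robot.servo_line(position, ori=None, speed=0.15): straight line of the TCP; ori=None keeps the orientation; speed is the mean speed in m/s.
- robot.movej(angles): joint-space move.
- robot.move_gripper(opening): opening from 0.0 (shut) to 1.0 (fully open); the grip force is fixed at half the most; returns when the fingers have stopped.
- robot.dwell(seconds).
- robot.ik(position, orientation): joint angles nearest the present ones, or None.
- robot.grab_frame(name): name is "scene" or "side" or "wrist"; returns (picture, depth): 480x640x3 uint8, red, green, blue; 480x640 float32, m along the optical axis (not along the pixel's ray), 0 where there is no reading.
- robot.camera_info(name): a dict with "vfov" (degrees; the focal length in pixels is half the picture's height over the tangent of half this angle, whatever the lens; pixels are square), "cx", "cy" (the principal point, pixels), "k1" (the pictures are not rectified: a ray, as slopes to the right and down, at radius r is drawn at 1 + k1 r^2 times it, then the intrinsics apply), "view" (4x4, takes a point from world to camera coordinates); the wrist camera has in their place "T_tool_cam" (4x4, takes a point from camera to tool coordinates, whose origin is the TCP and whose axes are the flange's). Camera axes: x right, y down, z forward; pixel columns grow to the right and rows downward; lengths in m; the calibration is good to about 2 mm. A picture is of the moment at which its call begins: read the wrist's pose just before it. camera_info takes no time and is no camera call.
A pose or a line that the arm cannot do raises robot.Unreachable and nothing moves.
- robot.job_done(): hands the job in, once; it reports no verdict.
Readings, each from a call of its own:
- robot.read_t(): time.
- robot.read_qpos(): joint angles.
- robot.read_qvel(): joint speeds.
- robot.read_effort(): joint torques, N m.
- robot.read_position(): TCP position.
- robot.read_tcp_rot(): TCP orientation.
- robot.read_force(): force on the tool from outside, world axes, zero at the start.
- robot.read_ft_torque(): the same for the moment, N m.
- robot.read_grip_width(): opening from 0.0 (shut) to 1.0 (fully open).
Only numpy, scipy, OpenCV 4.12 (cv2) and the standard library are available. Lean on these libraries where they do the work, as an engineer would, in place of code of your own. Each camera call takes 0.05 s, during which the arm holds its last target.

## Task

Lunch is cooked: put a lid from the shelf on every saucepan on the hob, then slide each one along the glass, without lifting it, to the warming side under the plate shelf, so that each stands centred on a warming ring of its own with its lid still properly on. Then turn all three cooking-ring knobs fully off, and leave the other things on the shelf and table where they are.

Things in the scene. Friction and masses are not known exactly. Their poses are not given: they have to be found in the camera images.
- hob: fixed hob with plate shelf and knobs, 850 mm long, 270 mm deep; place and heading vary a little. Origin on the table under its middle; x points away from the robot, y along the row to the warming (left) end, z up. Flat black glass 50 mm above the table holds six rings in a row at x 55 mm: warming (single rings) y 341, 213, 85; cooking (double rings) y -85, -213, -341 mm.
- w1 (a point): centre, on the glass, of the leftmost warming ring (single pale ring 132 mm across). Axes as the hob's. A steel shelf covers the warming rings: underside 185 mm, top 197 mm above the table; in the hob's axes it spans x 20 to 205, y 15 to 445 mm; two posts carry it at the back (hob x 185 mm).
- w2 (a point): centre, on the glass, of the middle warming ring, as w1. The shelf is open at the front and at its right end: a covered pan slides in from the right with 17 mm to spare overhead, but a lid cannot be put on under the shelf. The rings lie so close (128 mm) that pans in the row cannot pass each other.
- w3 (a point): centre, on the glass, of the warming ring nearest the cooking side, as w1
- pan1_mid (a point): saucepan 1 (any of the three may be absent; all alike): steel, 116 mm outside, 80 mm high, 4 mm walls (108 mm mouth), 0.4 to 0.7 kg, at a cooking ring. The point is on its axis half-way up, 90 mm above the table. z up. Its straight black handle points along its -x, roughly to the robot: a level bar 18 mm wide, 14 mm high, 58 to 184 mm from the axis.
- pan2_mid (a point): saucepan 2 (may be absent), exactly as saucepan 1; the same point and axes. The handle's centre line is 24 mm above this point (114 mm above the table); a good place to grip it from above is 120 mm from the axis. At a cooking ring the handle reaches over that ring's knob.
- pan3_mid (a point): saucepan 3 (may be absent), exactly as saucepan 1; the same point and axes. The handle's centre line is 24 mm above this point (114 mm above the table); a good place to grip it from above is 120 mm from the axis. At a cooking ring the handle reaches over that ring's knob.
- lid1_mid (a point): lid 1 (three, all alike; any fits any pan): steel disc 120 mm across, 4 mm thick, under it a 6 mm deep spigot (100 mm across, tapering to 90) that drops into the pan, on top an upright round knob 24 mm thick, 34 mm tall. 44 mm high in all, 0.13 kg, lying spigot down on the shelf. The point: on its axis half-way up, 22 mm below the knob's top; seated, it is 56 mm above the pan's mid point.
- lid2_mid (a point): lid 2, exactly as lid 1; the same point
- lid3_mid (a point): lid 3, exactly as lid 1; the same point
- knob1 (a joint): turn of the knob of the first cooking ring (counted from the left), rad: 0 = off (at a stop), growing as it turns clockwise seen from above, up to 1.6; stiffness 0.04 N m; stays where it is left
- knob1_grip (a point): gripping point of that knob, on its vertical axis, 75 mm above the table, 7 mm below its top: bar grip 40 mm long, 14 mm thick, 32 mm tall on a 42 mm disc, on the front ledge (38 mm above the table; the glass begins 28 mm behind the axis), 158 mm nearer the robot than its ring's centre. x runs along the bar and turns with it: along the hob's x at 0.
- knob2 (a joint): turn of the knob of the second cooking ring (counted from the left), rad: 0 = off (at a stop), growing as it turns clockwise seen from above, up to 1.6; stiffness 0.04 N m; stays where it is left
- knob2_grip (a point): gripping point of that knob, as knob1_grip
- knob3 (a joint): turn of the knob of the third cooking ring (counted from the left), rad: 0 = off (at a stop), growing as it turns clockwise seen from above, up to 1.6; stiffness 0.04 N m; stays where it is left
- knob3_grip (a point): gripping point of that knob, as knob1_grip
- spice: small amber spice jar on the back of the shelf; to be left alone; origin at its underside
- mill: dark wooden pepper mill, 110 mm high, on the back of the shelf; to be left alone; origin at its underside
- tub: open white plastic tub behind the hob; to be left alone; origin at its underside
- mug: mug behind the hob; to be left alone; origin at its underside
- salt: small steel salt shaker on the back of the shelf; to be left alone; origin at its underside
Mind the look-alikes: they are no part of the job. Leave any orange or pink look-alike of the part that bears pan3_mid alone.

How it is judged (in metres and radians):
On the way, in this order (a step that is already met when the one before it is completed fails the run):
1. every saucepan has a lid properly on (((horizontal distance between lid1_mid and pan1_mid below 0.012 m and z of lid1_mid in the frame of pan1_mid between 0.05 and 0.062 m and angle between lid1_mid's own z axis and vertical below 0.08 rad) or (horizontal distance between lid2_mid and pan1_mid below 0.012 m and z of lid2_mid in the frame of pan1_mid between 0.05 and 0.062 m and angle between lid2_mid's own z axis and vertical below 0.08 rad) or (horizontal distance between lid3_mid and pan1_mid below 0.012 m and z of lid3_mid in the frame of pan1_mid between 0.05 and 0.062 m and angle between lid3_mid's own z axis and vertical below 0.08 rad)) and ((horizontal distance between lid1_mid and pan2_mid below 0.012 m and z of lid1_mid in the frame of pan2_mid between 0.05 and 0.062 m and angle between lid1_mid's own z axis and vertical below 0.08 rad) or (horizontal distance between lid2_mid and pan2_mid below 0.012 m and z of lid2_mid in the frame of pan2_mid between 0.05 and 0.062 m and angle between lid2_mid's own z axis and vertical below 0.08 rad) or (horizontal distance between lid3_mid and pan2_mid below 0.012 m and z of lid3_mid in the frame of pan2_mid between 0.05 and 0.062 m and angle between lid3_mid's own z axis and vertical below 0.08 rad)) and ((horizontal distance between lid1_mid and pan3_mid below 0.012 m and z of lid1_mid in the frame of pan3_mid between 0.05 and 0.062 m and angle between lid1_mid's own z axis and vertical below 0.08 rad) or (horizontal distance between lid2_mid and pan3_mid below 0.012 m and z of lid2_mid in the frame of pan3_mid between 0.05 and 0.062 m and angle between lid2_mid's own z axis and vertical below 0.08 rad) or (horizontal distance between lid3_mid and pan3_mid below 0.012 m and z of lid3_mid in the frame of pan3_mid between 0.05 and 0.062 m and angle between lid3_mid's own z axis and vertical below 0.08 rad))), for 0.2 s.
2. every saucepan stands, covered, on a warming ring of its own (all of step 1 and (horizontal distance between pan1_mid and w1 below 0.015 m or horizontal distance between pan1_mid and w2 below 0.015 m or horizontal distance between pan1_mid and w3 below 0.015 m) and height (world z) of each of pan1_mid, pan2_mid, pan3_mid below 0.096 m and (horizontal distance between pan2_mid and w1 below 0.015 m or horizontal distance between pan2_mid and w2 below 0.015 m or horizontal distance between pan2_mid and w3 below 0.015 m) and (horizontal distance between pan3_mid and w1 below 0.015 m or horizontal distance between pan3_mid and w2 below 0.015 m or horizontal distance between pan3_mid and w3 below 0.015 m)), for 0.2 s.
At the end, for the whole second after the job is handed in: Every saucepan stands still on the glass with its centre within 15 mm of a warming ring's centre (one each), with a lid seated on it (within 12 mm of its axis, level), and each of the three knobs is within 0.12 rad of off (all of step 2 and linear speed of each of pan1, pan2, pan3 below 0.02 m/s and value of joint each of knob1, knob2, knob3 below 0.12 rad); the robot touches nothing.
It fails at once if a saucepan is lifted more than 15 mm off the glass (height (world z) of any of pan1_mid, pan2_mid, pan3_mid above 0.105 m).
It fails at once if a saucepan is tipped (angle between any of pan1_mid, pan2_mid, pan3_mid's own z axis and vertical above 0.25 rad).
It fails at once if one of the other things is moved more than 30 mm (distance of any of spice, mill, tub, mug, salt from where it was at the start of the episode above 0.03 m).
Of pan1, pan2, pan3 only 2 to 3 are there at a start; the rules pass over those that are not, and their reading is None.
At some moment in a run one of pan1, pan2, pan3 may be knocked a few centimetres aside while the robot is not near it.
It also fails if it takes over 210 s, if anything falls off the work surface, if the arm or the gripper's body presses on something with over 40 N, if the wrist force passes 120 N, or if a joint passes its speed limit or range.

## Working session

There is one attempt and no reset: what is moved stays moved. The work goes in short steps, each a Python script; the robot and the scene stay as the last script left them, time stands still between calls to the robot, and variables do not carry over. Pictures are saved under pics/ and viewed, and the job is handed in when it is done.

```bash
ls; mkdir -p pics
python3 - <<'E'
from rig import robot
import cv2,numpy as np
print(robot.read_t())
for n in ["scene","side","wrist"]:
    im,d=robot.grab_frame(n); cv2.imwrite(f"pics/{n}0.png",im[:,:,::-1]); np.save(f"pics/{n}0_d.npy",d); np.save(f"pics/{n}0_im.npy",im)
    i=robot.camera_info(n); print(n,{k:(np.round(v,4).tolist() if hasattr(v,'shape') else v) for k,v in i.items()}, (d>0).mean())
E
```

```text
pics
0.0
scene {'vfov': 53.203158436778814, 'cx': 329.4552153416941, 'cy': 239.03846370548288, 'k1': 0.009165032919298991, 'view': [[-0.4637, 0.8859, -0.0093, 0.1844], [0.7229, 0.3722, -0.5821, -0.2482], [-0.5122, -0.2766, -0.8131, 1.5145], [0.0, 0.0, 0.0, 1.0]]} 0.9959635416666667
side {'vfov': 44.51296673014208, 'cx': 318.5726886082295, 'cy': 242.8141248005234, 'k1': -0.12486703252990079, 'view': [[-0.9281, -0.3719, 0.016, 0.4415], [-0.2735, 0.6519, -0.7072, 0.2179], [0.2526, -0.6608, -0.7068, 1.6609], [0.0, 0.0, 0.0, 1.0]]} 0.989072265625
wrist {'vfov': 62.03997360070783, 'cx': 314.96160388081034, 'cy': 234.9906793450348, 'k1': -0.07416071489221482, 'T_tool_cam': [[0.0005, -0.9577, -0.2878, 0.0772], [1.0, 0.0006, -0.0001, -0.0002], [0.0002, -0.2878, 0.9577, -0.158], [0.0, 0.0, 0.0, 1.0]]} 0.995966796875
```

View pics/scene0.png

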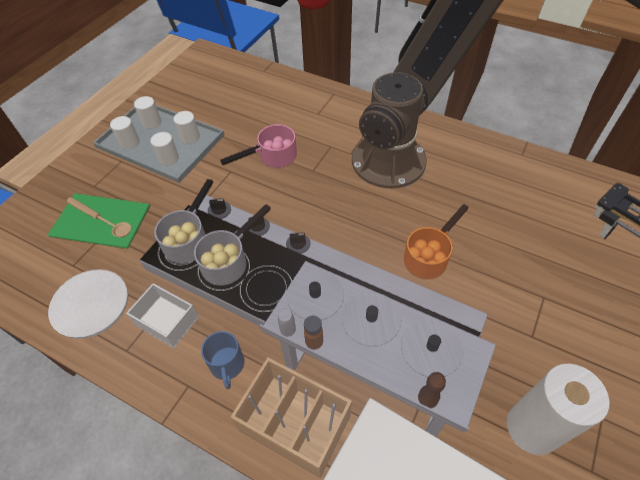

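View pics/side0.png

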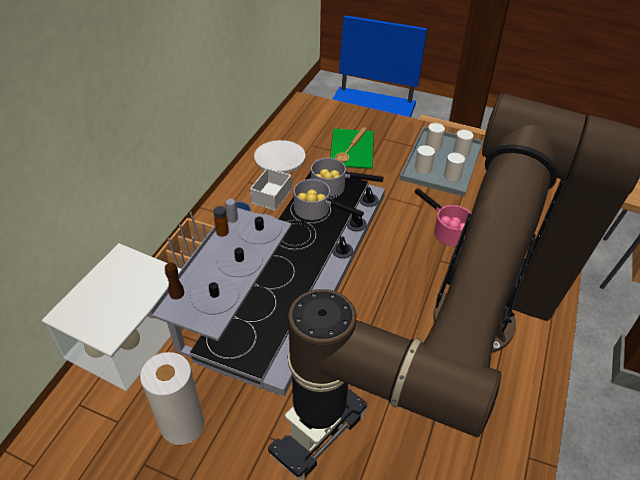

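View pics/wrist0.png

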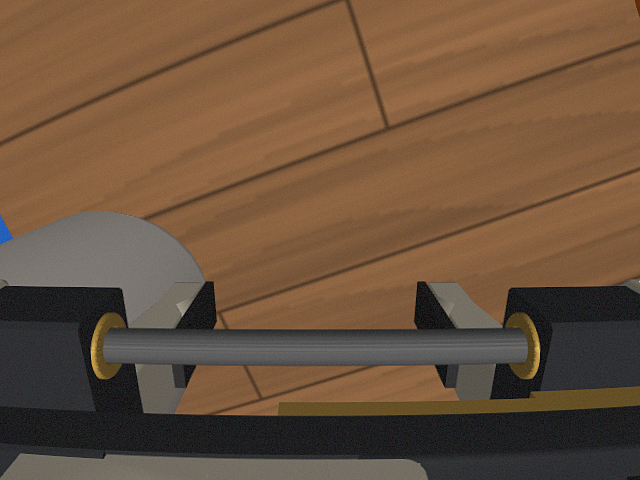

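The scene view shows the hob row from (150,260) to (480,330). Two steel pans with yellow food stand at cooking rings 2 and 3, at (221,257) and (181,237), and ring 1 at (267,288) is empty. The three lid knobs are at (315,289), (372,313) and (433,343), and the stove knobs at (218,207), (257,221) and (298,240).

Could be taken for a job pan: the orange pan (428,252) and the pink pan (277,147). Both are off the hob, so I reject them. Could be taken for a lid: the plate (88,303), rejected.

```bash
cat > h.py <<'E'
import numpy as np,cv2
from rig import robot
def cam(name,pose=None):
    i=robot.camera_info(name); f=240/np.tan(np.radians(i['vfov']/2))
    if name=='wrist':
        T=np.eye(4); T[:3,:3]=pose[1]; T[:3,3]=pose[0]; C=T@np.array(i['T_tool_cam'])
    else: C=np.linalg.inv(np.array(i['view']))
    K=np.array([[f,0,i['cx']],[0,f,i['cy']],[0,0,1]]); k=i['k1']
    return dict(K=K,dist=np.array([k,0,0,0,0.]),C=C)
def slopes(c,px):
    px=np.asarray(px,float).reshape(-1,1,2)
    return cv2.undistortPointsIter(px,c['K'],c['dist'],None,None,(3,50,1e-10)).reshape(-1,2)
def rays(c,px):
    s=slopes(c,px); d=np.c_[s,np.ones(len(s))]@c['C'][:3,:3].T
    return c['C'][:3,3],d
def onplane(c,px,z):
    o,d=rays(c,px); return o+d*((z-o[2])/d[:,2])[:,None]
def cloud(c,D):
    v,u=np.mgrid[0:480,0:640]; s=slopes(c,np.c_[u.ravel(),v.ravel()])
    P=np.c_[s,np.ones(len(s))]*D.ravel()[:,None]
    return (P@c['C'][:3,:3].T+c['C'][:3,3]).reshape(480,640,3)
def proj(c,P):
    P=np.asarray(P,float).reshape(-1,3); W=np.linalg.inv(c['C'])
    return cv2.projectPoints(P,cv2.Rodrigues(W[:3,:3])[0],W[:3,3],c['K'],c['dist'])[0].reshape(-1,2)
def tri(cs,pxs):
    A=np.zeros((3,3));b=np.zeros(3);L=[]
    for c,p in zip(cs,pxs):
        o,d=rays(c,[p]); d=d[0]/np.linalg.norm(d[0]); M=np.eye(3)-np.outer(d,d);A+=M;b+=M@o
    return np.linalg.solve(A,b)
def grab(name,tag=None):
    pose=(np.array(robot.read_position()),np.array(robot.read_tcp_rot())) if name=='wrist' else None
    im,D=robot.grab_frame(name); c=cam(name,pose)
    if tag: cv2.imwrite(f'pics/{tag}.png',im[:,:,::-1])
    return im,D,c
E
python3 - <<'E'
from h import *
for n in ['scene','side']:
    im=np.load(f'pics/{n}0_im.npy');D=np.load(f'pics/{n}0_d.npy');c=cam(n);P=cloud(c,D)
    print(n,'table z',np.median(P[200:205,30:40,2]) )
    np.save(f'pics/{n}0_P.npy',P)
    pts={'scene':dict(lidA=(315,287),lidB=(372,311),lidC=(433,341),salt=(286,310),spice=(313,322),mill=(436,380),panA=(221,240),panB=(181,220),orange=(428,235),pink=(277,132),k3=(218,202),k2=(257,217),k1=(298,236),shelf=(400,380),glass=(300,265),mug=(222,345)),
     'side':dict(lidA=(259,221),lidB=(239,250),lidC=(214,286),k3=(369,191),k2=(357,215),k1=(343,240),glass=(240,315),salt=(232,203),spice=(221,212),mill=(172,268),shelf=(255,240))}[n]
    for k,(u,v) in pts.items(): print(k,np.round(P[v,u],3))
for n,(x0,y0,x1,y1) in {'scene':(130,170,510,420),'side':(140,130,420,400)}.items():
    im=np.load(f'pics/{n}0_im.npy')[y0:y1,x0:x1,::-1]
    cv2.imwrite(f'pics/{n}0_crop.png',cv2.resize(im,None,fx=2,fy=2,interpolation=2))
E
```

```text
scene table z 0.0013401582333798512
lidA [0.626 0.089 0.241]
lidB [0.622 0.214 0.239]
lidC [0.627 0.342 0.241]
salt [0.708 0.072 0.266]
spice [0.714 0.134 0.285]
mill [0.722 0.371 0.308]
panA [ 0.544 -0.234  0.096]
panB [ 0.54  -0.365  0.096]
orange [0.256 0.223 0.053]
pink [ 0.094 -0.346  0.052]
k3 [ 0.434 -0.327  0.078]
k2 [ 0.455 -0.179  0.121]
k1 [ 0.436 -0.071  0.083]
shelf [0.707 0.314 0.195]
glass [ 0.493 -0.035  0.049]
mug [ 0.759 -0.096  0.026]
side table z 0.052522398659934466
lidA [0.616 0.095 0.241]
lidB [0.615 0.213 0.241]
lidC [0.616 0.344 0.239]
k3 [ 0.428 -0.322  0.086]
k2 [ 0.419 -0.173  0.107]
k1 [ 0.43  -0.081  0.079]
glass [0.6   0.271 0.046]
salt [0.707 0.074 0.258]
spice [0.702 0.141 0.282]
mill [0.706 0.375 0.297]
shelf [0.611 0.133 0.205]
```

View pics/scene0_crop.png

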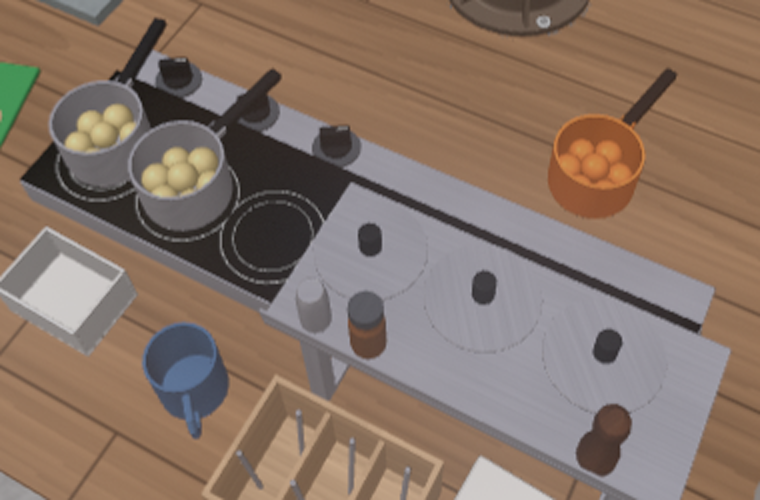

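View pics/side0_crop.png

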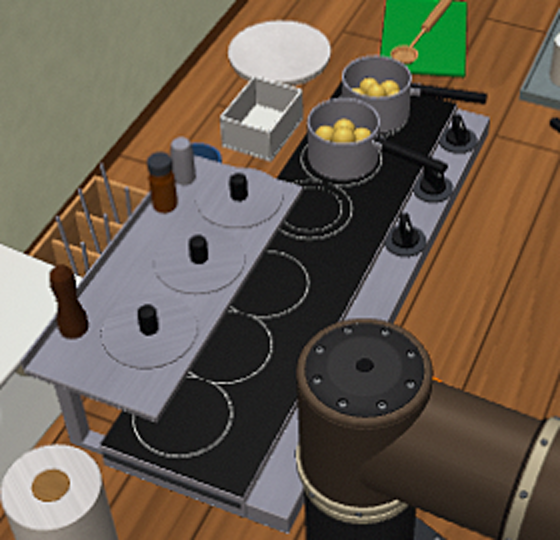

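```bash
cat >> h.py <<'E'
def down(yaw):
    # tool x axis at world yaw (deg), z down
    a=np.radians(yaw); x=np.array([np.cos(a),np.sin(a),0]); z=np.array([0,0,-1.]); return np.c_[x,np.cross(z,x),z]
E
python3 - <<'E'
from h import *
print(np.round(robot.read_tcp_rot(),3).tolist())
p=np.array(robot.read_position()); 
robot.servo_line([p[0],p[1],0.38],speed=0.3)
for pos in ([0.5,-0.25,0.42],[0.45,0.1,0.42],[0.5,0.15,0.45],[0.45,0.3,0.42],[.35,-.3,.42]):
    for yaw in (180,0,90,-90): 
        q=robot.ik(pos,down(yaw)); print(pos,yaw,None if q is None else np.round(q))
E
```

```text
[[0.94, -0.34, -0.0], [-0.34, -0.94, -0.001], [0.0, 0.001, -1.0]]
[0.5, -0.25, 0.42] 180 [ -6.   6.   6.   0. -90. -84.]
[0.5, -0.25, 0.42] 0 [ 133.  -77.    6.    0. -173.  -43.]
[0.5, -0.25, 0.42] 90 [ 133.  -77.    6.    0. -173.   47.]
[0.5, -0.25, 0.42] -90 [ -6.   6.   6.   0. -90.   6.]
[0.45, 0.1, 0.42] 180 [  37.   -4.   -4.    0.  -90. -127.]
[0.45, 0.1, 0.42] 0 [ 37.  -4.  -4.   0. -90.  53.]
[0.45, 0.1, 0.42] 90 [ 168.  -74.   -4.    0. -160.   12.]
[0.45, 0.1, 0.42] -90 [ 37.  -4.  -4.   0. -90. -37.]
[0.5, 0.15, 0.45] 180 [ 175.  -73.    6.    0. -169.   95.]
[0.5, 0.15, 0.45] 0 [ 38.   2.   6.   0. -93.  52.]
[0.5, 0.15, 0.45] 90 [ 175.  -73.    6.    0. -169.    5.]
[0.5, 0.15, 0.45] -90 [ 38.   2.   6.   0. -93. -38.]
[0.45, 0.3, 0.42] 180 [  54.    4.    4.    0.  -90. -144.]
[0.45, 0.3, 0.42] 0 [ 54.   4.   4.   0. -90.  36.]
[0.45, 0.3, 0.42] 90 [ 54.   4.   4.   0. -90. 126.]
[0.45, 0.3, 0.42] -90 [ 54.   4.   4.   0. -90. -54.]
[0.35, -0.3, 0.42] 180 [-16.  -4.  -4.   0. -90. -74.]
[0.35, -0.3, 0.42] 0 [ 115.  -74.   -4.    0. -160.  -25.]
[0.35, -0.3, 0.42] 90 [ 115.  -74.   -4.    0. -160.   65.]
[0.35, -0.3, 0.42] -90 [ 115.  -74.   -4.   -0. -160. -115.]
```

Run:
```python
from h import *
for k,pos in enumerate([[0.45,0.15,0.42],[0.47,-0.1,0.42],[0.5,-0.25,0.42]]):
    q=robot.ik(pos,down(180)); print(np.round(q)); robot.movej(q)
    pose=(np.array(robot.read_position()),np.array(robot.read_tcp_rot()))
    im,D,c=grab('wrist',f'w{k}'); np.savez(f'pics/w{k}.npz',im=im,D=D,p=pose[0],R=pose[1])
print(robot.read_t())
```

```text
[ 175.  -75.   -3.    0. -162.   95.]
[ 144.  -75.   -2.    0. -162.  126.]
[ 133.  -77.    6.    0. -173.  137.]
4.5333
```

View pics/w0.png

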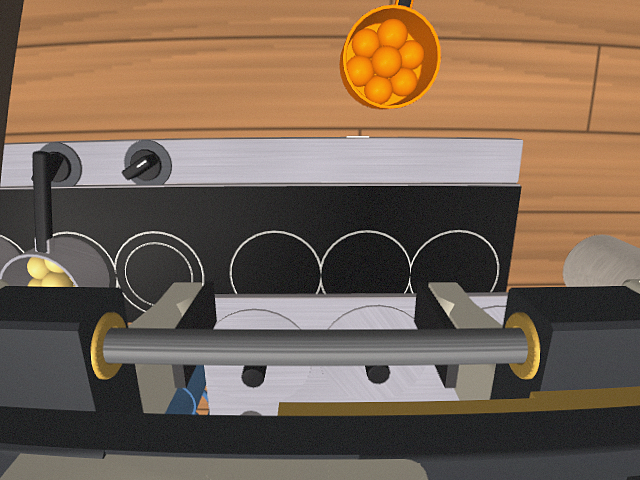

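View pics/w1.png

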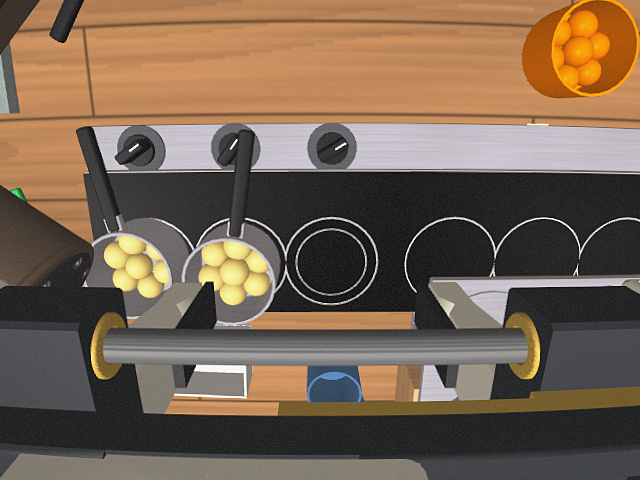

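View pics/w2.png

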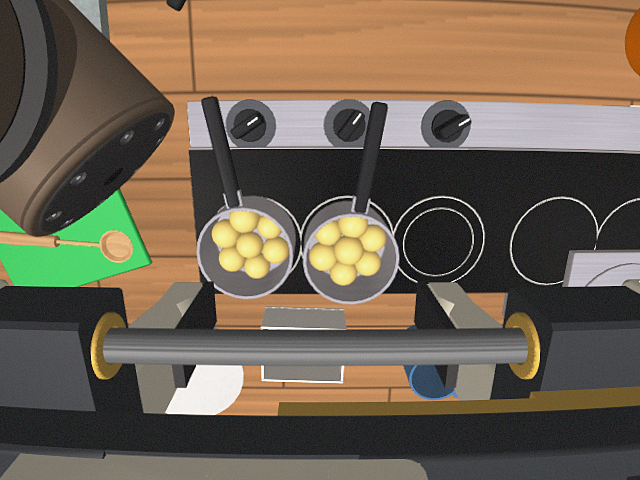

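The wrist views show both pans, at (243,245) and (350,245) in w2. All three knobs in w2 have their marks turned up-right, about 1 rad on. The rings are visible, and the lid knobs are at (254,376) and (378,373) in w0. Now I'll measure the hob, pans and lids.

```bash
cat >> h.py <<'E'
from scipy.optimize import least_squares
def circ(xy,c0,r=None,band=.006,it=6):
    c=np.array(c0,float); rr=r
    for _ in range(it):
        d=np.hypot(*(xy-c).T); s=xy[abs(d-rr)<band]
        f=least_squares(lambda p:np.hypot(*(s-p[:2]).T)-p[2],[*c,rr],loss='soft_l1',f_scale=.001).x
        c=f[:2]; rr=f[2]
    return c,rr,len(s),np.std(np.hypot(*(s-c).T)-rr)
def loadw(k):
    z=np.load(f'pics/{k}.npz'); return z['im'],z['D'],cam('wrist',(z['p'],z['R']))
E
cat > meas.py <<'E'
from h import *
for k in ['w0','w1','w2','scene','side']:
    if k[0]=='w': im,D,c=loadw(k)
    else: im=np.load(f'pics/{k}0_im.npy');D=np.load(f'pics/{k}0_d.npy');c=cam(k)
    P=cloud(c,D); 
    hsv=cv2.cvtColor(im,cv2.COLOR_RGB2HSV); 
    m=(hsv[...,2]>110)&(hsv[...,1]<60)&(D>0)
    zg=P[...,2]
    blk=(hsv[...,2]<45)&(abs(zg-.05)<.008)&(P[...,0]>.45)&(P[...,0]<.62)
    zz=np.median(zg[blk]); print(k,'glass z',zz,blk.sum())
    v,u=np.nonzero(m&(abs(zg-.05)<.008)&(P[...,0]>.47))
    if len(u)<50: continue
    X=onplane(c,np.c_[u,v],.05)[:,:2]
    for nm,g in dict(w1=(.545,.34),w2=(.545,.213),w3=(.545,.085)).items():
        try:
            r=circ(X,g,.066,.012); print('  ',nm,np.round(r[0],4),round(r[1],4),r[2],round(r[3],4))
        except Exception as e: print(nm,e)
    for g in ((.545,-.085),):
        for R in (.066,.052):
            try: r=circ(X,g,R,.006); print('   c1',np.round(r[0],4),round(r[1],4),r[2],round(r[3],4))
            except Exception as e: print(e)
E
python3 meas.py
```

```text
w0 glass z 0.050294397017871806 27932
   w1 [0.4576 0.3433] 0.1192 165 0.0056
   w2 [0.4865 0.21  ] 0.0953 171 0.0054
   w3 [0.5908 0.0936] 0.0653 426 0.0022
   c1 [ 0.5537 -0.0849] 0.0623 138 0.0031
   c1 [ 0.5783 -0.08  ] 0.0536 303 0.0028
w1 glass z 0.050328054580688675 35586
   w1 [-607.1444  524.1638] 802.3454 134 0.005
   w2 [0.4984 0.2082] 0.0864 155 0.0056
   w3 [0.5905 0.0937] 0.0652 414 0.0021
   c1 [ 0.5468 -0.083 ] 0.0661 148 0.003
   c1 [ 0.5777 -0.0793] 0.0532 315 0.0029
w2 glass z 0.05030139819347956 31334
   w1 [0.545 0.34 ] 0.066 0 nan
   w2 [-543.7219  449.6257] 705.8813 150 0.0051
   w3 [0.5902 0.0938] 0.0651 467 0.0018
   c1 [ 0.5511 -0.084 ] 0.0635 128 0.003
   c1 [ 0.5783 -0.0795] 0.0538 289 0.0027
scene glass z 0.05029969039193771 1249
   w1 [11.4301  0.2624] 10.9553 115 0.0025
   w2 [11.4301  0.2624] 10.9553 115 0.0025
   w3 [11.4301  0.2624] 10.9553 115 0.0025
   c1 [ 0.546  -0.0861] 0.0639 17 0.0028
   c1 [-158.1145 -920.8822] 934.4144 30 0.0034
side glass z 0.049271642674466265 8628
   w1 [0.5879 0.3483] 0.0652 85 0.0023
   w2 [0.5892 0.221 ] 0.0661 73 0.0024
   w3 [0.5877 0.0937] 0.0651 40 0.0025
   c1 [ 0.5066 -0.1643] 0.0667 9 0.0034
   c1 [ 0.5137 -0.1627] 0.0595 8 0.003
  ret = _var(a, axis=axis, dtype=dtype, out=out, ddof=ddof,
  arrmean = um.true_divide(arrmean, div, out=arrmean,
  ret = ret.dtype.type(ret / rcount)
```

```bash
sed -i 's/\.545/.590/g; s/\.590,\.34)/.588,.348)/; s/\.213)/.221)/; s/\.085)/.094)/; s/-\.094/-.085/; s/,-\.085),/,-.078),/' meas.py; sed -i 's/\.012)/.006)/;s/R,\.006/R,.004/' meas.py; python3 meas.py 2>/dev/null
cat > obj.py <<'E'
from h import *
# rims: bright steel at z~.13 ; use cloud z band then ray-plane at .13
for k in ['w1','w2','scene','side']:
    if k[0]=='w': im,D,c=loadw(k)
    else: im=np.load(f'pics/{k}0_im.npy');D=np.load(f'pics/{k}0_d.npy');c=cam(k)
    P=cloud(c,D); z=P[...,2]
    for nm,g in dict(A=(.59,-.20),B=(.59,-.335)).items():
        near=np.hypot(P[...,0]-g[0],P[...,1]-g[1])<.075
        zz=z[near&(abs(z-.13)<.01)]
        if len(zz)<30: continue
        top=np.percentile(zz,95)
        v,u=np.nonzero(near&(abs(z-.13)<.0025))
        X=onplane(c,np.c_[u,v],.13)[:,:2]
        r=circ(X,X.mean(0),.056,.012); print(k,nm,'top',round(top,4),np.round(r[0],4),round(r[1],4),r[2],round(r[3],4))
        cen=r[0]
        hm=(abs(z-.121)<.004)&(im.max(2)<70)&(np.hypot(P[...,0]-cen[0],P[...,1]-cen[1])<.19)&(np.hypot(P[...,0]-cen[0],P[...,1]-cen[1])>.065)
        Y=P[hm][:,:2]
        if len(Y)>50:
            (dx,dy,_,_)=cv2.fitLine(Y.astype(np.float32),cv2.DIST_HUBER,0,.01,.01).ravel(); d=np.array([dx,dy])*np.sign(-dx); m=Y.mean(0)
            print('   handle dir deg',np.degrees(np.arctan2(d[1],d[0])),'offset from axis',np.cross(d,cen-m),'ztop',np.percentile(P[hm][:,2],[50,95]),len(Y))
    for nm,g in dict(la=(.626,.09),lb=(.622,.214),lc=(.625,.342)).items():
        near=np.hypot(P[...,0]-g[0],P[...,1]-g[1])<.04
        v,u=np.nonzero(near&(z>.236)&(z<.246)&(im.max(2)<90))
        if len(u)<15: continue
        zt=np.median(z[v,u]); X=onplane(c,np.c_[u,v],.241)
        print(k,nm,'z',round(zt,4),np.round(X.mean(0)[:2],4),np.round((X.min(0)+X.max(0))[:2]/2,4),len(u))
E
python3 obj.py 2>/dev/null
```

```text
w0 glass z 0.050294397017871806 27932
   w1 [0.5899 0.3492] 0.065 356 0.0012
   w2 [0.5908 0.2214] 0.0654 395 0.0016
   w3 [0.5906 0.0934] 0.0651 406 0.0013
   c1 [ 0.591  -0.0769] 0.065 410 0.001
   c1 [ 0.5912 -0.0774] 0.0493 289 0.0009
w1 glass z 0.050328054580688675 35586
   w1 [0.5904 0.3496] 0.0656 198 0.0013
   w2 [0.5906 0.2215] 0.0655 341 0.0016
   w3 [0.5904 0.0936] 0.0651 400 0.0013
   c1 [ 0.5908 -0.0768] 0.065 615 0.001
   c1 [ 0.5911 -0.0767] 0.0493 409 0.0008
w2 glass z 0.05030139819347956 31334
   w1 [0.588 0.348] 0.066 0 nan
   w2 [0.5887 0.2202] 0.0635 131 0.0015
   w3 [0.5902 0.0937] 0.065 455 0.001
   c1 [ 0.5906 -0.0766] 0.0649 434 0.0009
   c1 [ 0.5909 -0.0764] 0.0493 357 0.0007
scene glass z 0.05029969039193771 1249
   w1 [0.588 0.348] 0.066 0 nan
   w2 [0.59  0.221] 0.066 0 nan
   w3 [0.59  0.094] 0.066 0 nan
   c1 [ 0.59   -0.0769] 0.0651 46 0.0009
   c1 [ 0.5902 -0.0769] 0.0493 16 0.0013
side glass z 0.049271642674466265 8628
   w1 [0.5878 0.3486] 0.065 81 0.0014
   w2 [0.5889 0.2211] 0.0658 68 0.0015
   w3 [0.5877 0.0936] 0.065 38 0.001
   c1 [ 0.5878 -0.07
[... 896 characters left out ...]
 -103.31814 offset from axis 0.11578504805996502 ztop [0.12055706 0.12352296] 328
scene la z 0.2406 [0.6266 0.088 ] [0.6261 0.0878] 101
scene lb z 0.2411 [0.6224 0.2143] [0.6222 0.2143] 105
scene lc z 0.2413 [0.6244 0.3439] [0.6243 0.3436] 119
side A top 0.1327 [ 0.5842 -0.2041] 0.0559 84 0.0032
   handle dir deg 108.09363 offset from axis -0.11061524583409149 ztop [0.11997217 0.12335221] 193
side B top 0.1319 [ 0.577 -0.329] 0.0548 60 0.003
   handle dir deg -107.64201 offset from axis 0.10628006884745615 ztop [0.12007116 0.12397335] 177
side la z 0.2397 [0.6196 0.089 ] [0.6193 0.0895] 36
side lb z 0.2396 [0.6158 0.2165] [0.6156 0.2165] 49
side lc z 0.2393 [0.6177 0.3464] [0.6179 0.3468] 56
```

```bash
python3 - <<'E' 2>/dev/null
from h import *
robot.movej([175,-75,-3,0,-162,95]); robot.movej([86.6,5,0.7,0,-85,-16.5]); print(robot.read_position())
q=[54,4,4,0,-90,-144]; robot.movej(q); print(robot.read_position())
for k,pos in enumerate([[.5,.12,.42],[.5,.22,.42]]):
    q=robot.ik(pos,down(180)); print(np.round(q)); assert abs(q[1])<40; robot.movej(q)
    pose=(np.array(robot.read_position()),np.array(robot.read_tcp_rot()))
    im,D,c=grab('wrist',f'v{k}'); np.savez(f'pics/v{k}.npz',im=im,D=D,p=pose[0],R=pose[1])
    P=cloud(c,D); z=P[...,2]
    v,u=np.nonzero((z>.236)&(z<.246)&(im.max(2)<110)&(abs(P[...,0]-.62)<.04))
    print(len(u),np.round(P[v,u].min(0),3),np.round(P[v,u].max(0),3))
print(robot.read_t())
for k in ['w1','w2']:
    im,D,c=loadw(k);P=cloud(c,D); z=P[...,2]
    for cen,s in (((.587,-.2055),1),((.5803,-.3326),-1)):
        r=np.hypot(P[...,0]-cen[0],P[...,1]-cen[1])
        hm=(abs(z-.121)<.003)&(im.max(2)<70)&(r<.19)&(r>.065)&(s*(P[...,1]+.27)>0)&(P[...,0]<.53)
        Y=P[hm][:,:2]; vx=cv2.fitLine(Y.astype(np.float32),cv2.DIST_HUBER,0,.001,.001).ravel(); d=vx[:2]*np.sign(-vx[0]); m=vx[2:]
        e=np.array(cen)-m; print(k,np.degrees(np.arctan2(d[1],d[0])),'off',d[0]*e[1]-d[1]*e[0],'end',r[hm].max())
E
```

```text
[0.22209152 0.5068379  0.38689939]
[0.45190965 0.29659993 0.42120216]
[  35.    1.    1.    0.  -90. -125.]
267 [0.607 0.076 0.236] [0.619 0.218 0.243]
[  44.    5.    5.    0.  -90. -134.]
178 [0.607 0.203 0.236] [0.617 0.224 0.243]
11.0583
w1 171.29802 off 0.0020304366340681314 end 0.18309862379382028
w1 -169.29115 off 0.001254262960664939 end 0.1823670197559867
w2 170.90157 off -0.0005753273111464251 end 0.18246379297283474
w2 -169.04543 off 0.0005428509809842462 end 0.18249394095988442
```

View pics/v0.png

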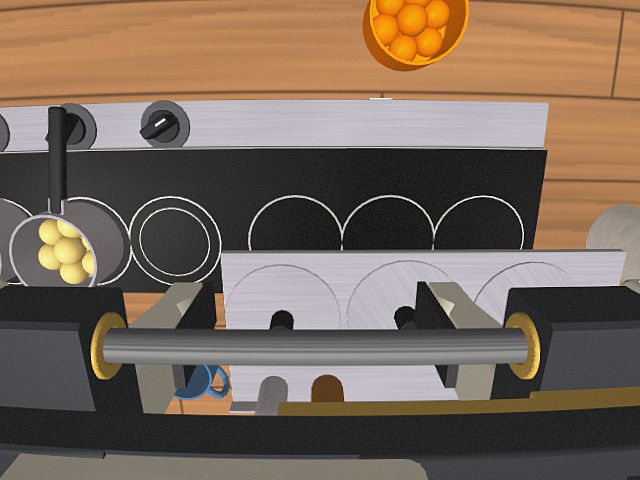

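View pics/v1.png

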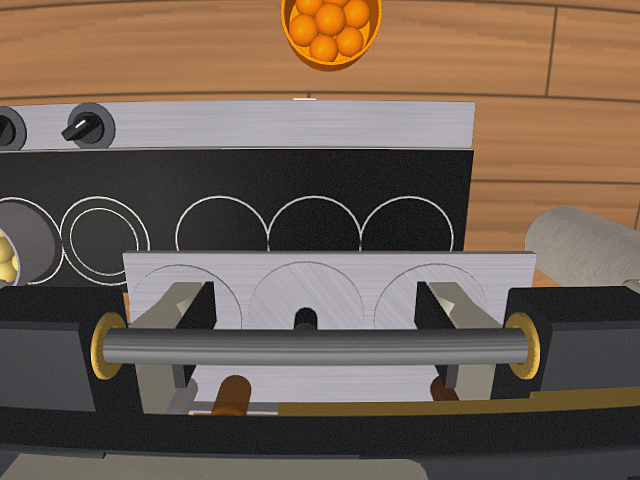

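In v0 the lid knobs show at (282,318) and (404,315), half behind the gripper rod. The positions agree with the scene and side average, giving lid A (0.623, 0.0885) and lid B (0.619, 0.2145). The choice is confirmed: two steel pans on the hob, lids A and B, and the orange pan left alone. Next I take lid A to pan A.

```bash
cat >> h.py <<'E'
def st(msg=''):
    print(msg,'t',round(robot.read_t(),1),'p',np.round(robot.read_position(),4),'F',np.round(robot.read_force(),1),'g',round(robot.read_grip_width(),3))
def wz(yaw): return down(yaw)
def picklid(x,y):
    robot.goto([x,y,.30],down(180)); 
    assert abs(robot.read_qpos()[1])<70
    robot.servo_line([x,y,.211],speed=.12); st('at lid')
    robot.move_gripper(0.0); st('closed')
    robot.servo_line([x,y,.215],speed=.05)
    robot.servo_line([x,y,.32],speed=.2); st('up')
E
python3 - <<'E' 2>&1
from h import *
for p in ([.623,.0885,.30],[.623,.0885,.211],[.587,-.205,.32],[.58,-.333,.32],[.58,-.333,.138]):
    q=robot.ik(p,down(180)); print(None if q is None else np.round(q))
picklid(.623,.0885)
im,D,c=grab('wrist','g1'); grab('side','g1s'); grab('scene','g1c')
E
```

```text
[  26.   14.    1.    0.  -77. -116.]
[  26.   17.   -7.    0.  -66. -116.]
[ -1.  13.   2.   0. -79. -89.]
[-13.  18.   9.   0. -81. -77.]
[-13.  24.  -7.   0. -60. -77.]
at lid t 12.8 p [0.6235 0.0889 0.212 ] F [-0.3 -1.   0. ] g 0.998
closed t 13.8 p [0.623  0.0884 0.211 ] F [-0.7 -0.5  0. ] g 0.267
up t 14.8 p [0.6224 0.0886 0.3186] F [ 1.  -0.  -1.8] g 0.266
```

View pics/g1c.png

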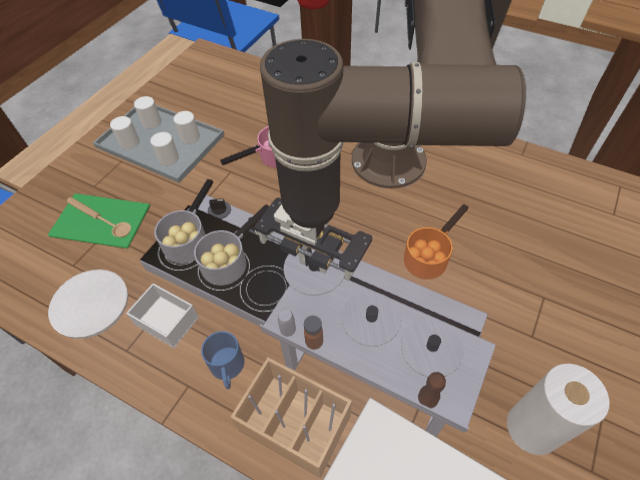

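View pics/g1.png

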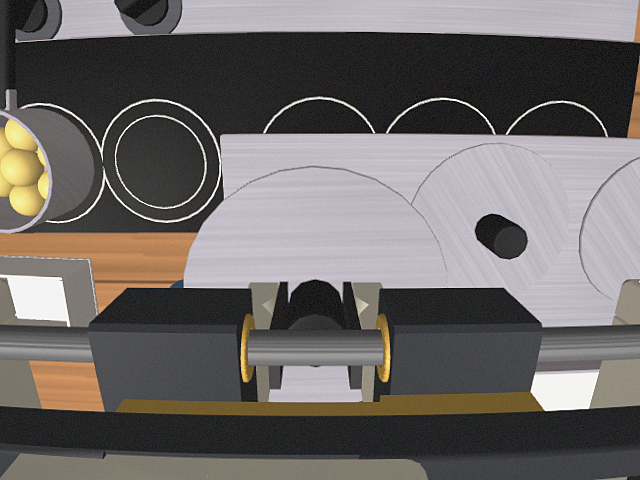

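The lid is held: grip width is 23.4 mm and the disc's arc peaks at (315,167). The pans in the scene view look unmoved. I'll check the in-hand offset and lid B's position from this view.

```bash
python3 - <<'E' 2>&1
from h import *
p=np.array(robot.read_position());R=np.array(robot.read_tcp_rot())
im,D,c=grab('wrist'); P=cloud(c,D); z=P[...,2]
near=np.hypot(P[...,0]-p[0],P[...,1]-p[1])<.08
m=near&(abs(z-(p[2]-.004))<.006); m[285:]=False
print('disc z',np.median(z[m])-p[2],m.sum())
Y=P[m][:,:2]
# boundary: for each y-bin min x
ys=Y[:,1];E=[]
for b in np.arange(ys.min(),ys.max(),.002):
    s=Y[(ys>=b)&(ys<b+.002)]
    if len(s): E.append(s[s[:,0].argmin()])
E=np.array(E); f=least_squares(lambda q:np.hypot(*(E-q).T)-.06,p[:2],loss='soft_l1',f_scale=.001).x
print('lid centre - tcp',f-p[:2])
m=(abs(z-.241)<.003)&(im.max(2)<110)&(P[...,1]>.15)
v,u=np.nonzero(m); print('lidB',(P[m].min(0)+P[m].max(0))/2,len(u))
E
```

```text
disc z -0.00400181307539027 24101
lid centre - tcp [0.00137857 0.00057686]
lidB [0.61933334 0.21238665 0.24040815] 963
```

```bash
cat >> h.py <<'E'
def rim(c,D,g,rad=.075,z0=.13):
    P=cloud(c,D); z=P[...,2]
    near=np.hypot(P[...,0]-g[0],P[...,1]-g[1])<rad
    v,u=np.nonzero(near&(abs(z-z0)<.0025))
    if len(u)<30: return None
    X=onplane(c,np.c_[u,v],z0)[:,:2]
    return circ(X,X.mean(0),.056,.012)
E
python3 - <<'E' 2>&1
from h import *
im,D,c=grab('scene'); r=rim(c,D,(.5897,-.2042)); print(r); r2=rim(c,D,(.5824,-.331)); print(r2)
cA=r[0]+[-.0025,-.0013]
t=[cA[0]-.001,cA[1]]
robot.servo_line([t[0],t[1],.30],speed=.2)
robot.servo_line([t[0],t[1],.155],speed=.15); st('above')
for z in np.arange(.150,.1339,-.002):
    robot.servo_line([t[0],t[1],z],speed=.04); st(round(z,3))
    if robot.read_force()[2]>4: break
E
```

```text
(array([ 0.58941192, -0.20405548]), np.float64(0.055673821606657035), 205, np.float64(0.0016215353764566026))
(array([ 0.58247444, -0.3309167 ]), np.float64(0.05572320840934391), 183, np.float64(0.0017469174031453354))
above t 17.8 p [ 0.5866 -0.2054  0.156 ] F [ 0.1  0.4 -1.1] g 0.265
0.15 t 18.1 p [ 0.5859 -0.2054  0.1501] F [-0.3  0.  -0.7] g 0.265
0.148 t 18.3 p [ 0.5859 -0.2054  0.1479] F [-1.1 -0.3 -1.2] g 0.266
0.146 t 18.6 p [ 0.5858 -0.2053  0.1458] F [ 0.6 -0.1 -1.9] g 0.266
0.144 t 18.8 p [ 0.5858 -0.2053  0.1438] F [-0.3 -0.1 -0.6] g 0.27
0.142 t 19.1 p [ 0.5858 -0.2053  0.1418] F [-0.2  1.  -1.7] g 0.268
0.14 t 19.3 p [ 0.5858 -0.2053  0.1398] F [-0.1  0.7 -1.1] g 0.271
0.138 t 19.6 p [ 0.5859 -0.2053  0.138 ] F [ 0.3 -1.1  0.1] g 0.264
0.136 t 19.8 p [ 0.586  -0.2054  0.1379] F [-4.4  3.1 12.9] g 0.265
```

```bash
python3 - <<'E' 2>&1
from h import *
p=np.array(robot.read_position()); p[2]=.138
robot.servo_line(p,speed=.02); robot.move_gripper(.6); st('open')
robot.servo_line([p[0],p[1],.32],speed=.2)
robot.servo_line([.6,.1,.33],speed=.25)
picklid(.6193,.2135)
im,D,c=grab('wrist','g2'); grab('scene','g2c')
E
```

```text
open t 20.8 p [ 0.5861 -0.2054  0.138 ] F [ 0.8  0.  -0.3] g 0.596
at lid t 24.6 p [0.6198 0.2135 0.212 ] F [ 0.2  0.2 -0.3] g 0.597
closed t 25.2 p [0.6193 0.2135 0.2112] F [-0.3  0.2  1.2] g 0.267
up t 26.2 p [0.6187 0.2135 0.3185] F [-0.3  0.3 -1.3] g 0.263
```

View pics/g2c.png

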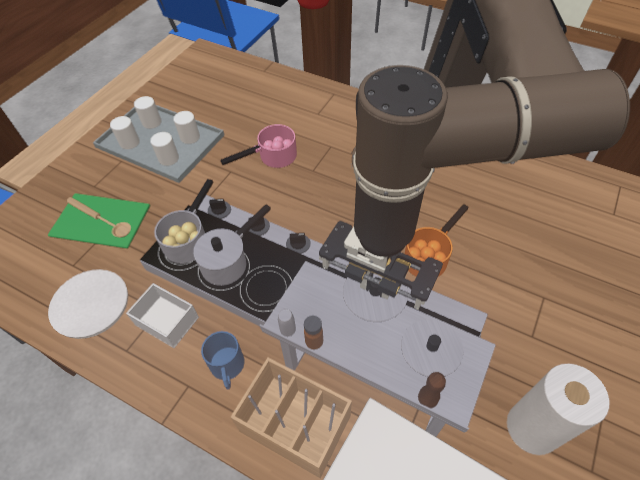

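The scene view shows pan A covered, with its lid knob at (217,243). The second lid is in the gripper and pan B is still open at (180,237). Now I place lid B on pan B.

```bash
python3 - <<'E' 2>&1
from h import *
im,D,c=grab('scene'); r2=rim(c,D,(.5824,-.331)); print(r2)
cA=r2[0]+[-.0025,-.0015]
t=[cA[0]-.001,cA[1]]
robot.servo_line([.6,.0,.32],speed=.25)
robot.servo_line([t[0],t[1],.30],speed=.25)
robot.servo_line([t[0],t[1],.15],speed=.15); st('above')
robot.servo_line([t[0],t[1],.139],speed=.04); st()
robot.servo_line([t[0],t[1],.1365],speed=.03); st()
robot.servo_line([t[0],t[1],.138],speed=.02); robot.move_gripper(.6); st('open')
robot.servo_line([t[0],t[1],.33],speed=.2)
q=robot.ik([.5,-.12,.42],down(180)); print(np.round(q)); robot.movej(q); 
pose=(np.array(robot.read_position()),np.array(robot.read_tcp_rot()))
im,D,c=grab('wrist','x0'); np.savez(f'pics/x0.npz',im=im,D=D,p=pose[0],R=pose[1])
st()
E
```

```text
(array([ 0.58226231, -0.3309443 ]), np.float64(0.05556465745766409), 192, np.float64(0.001830974439881188))
above t 29.9 p [ 0.5794 -0.3326  0.1512] F [ 0.   0.2 -0.9] g 0.269
 t 30.4 p [ 0.5786 -0.3324  0.1388] F [ 0.6 -0.1 -2.4] g 0.265
 t 30.6 p [ 0.579  -0.3326  0.1382] F [-3.5  3.   8.4] g 0.264
open t 31.6 p [ 0.5788 -0.3325  0.138 ] F [ 0.5  0.2 -0.4] g 0.601
[  8.   1.   1.   0. -90. -98.]
 t 33.7 p [ 0.5003 -0.1206  0.4188] F [ 0.1  0.1 -0.9] g 0.595
```

View pics/x0.png

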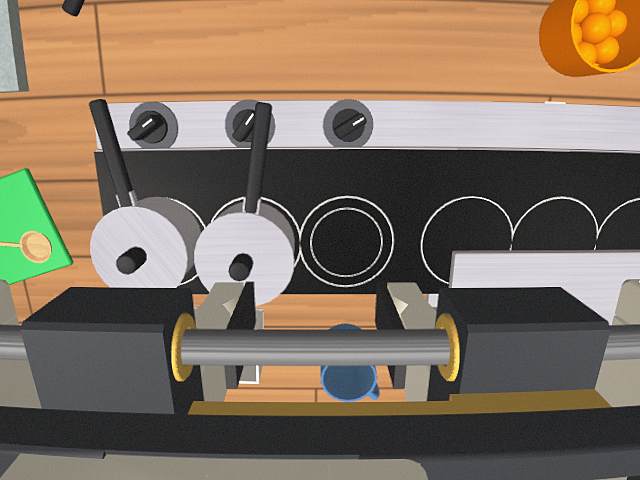

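Both lids look seated, with discs at about (138,247) and (245,253) and their knobs at (131,260) and (240,266). I'll measure their height and level and the centres from this view, then slide pan A. It goes to w1, so there is a free ring between the pans.

```bash
cat >> h.py <<'E'
def lidpan(im,D,c,g,side=0,z0=.134):
    """disc of a seated lid: plane, centre; handle dir"""
    P=cloud(c,D); z=P[...,2]; r=np.hypot(P[...,0]-g[0],P[...,1]-g[1])
    m=(r<.075)&(abs(z-z0)<.006)&(im.max(2)>100)
    Y=P[m]; A=np.c_[Y[:,:2]-Y[:,:2].mean(0),np.ones(len(Y))]; co=np.linalg.lstsq(A,Y[:,2],rcond=None)[0]
    mm=cv2.morphologyEx(m.astype(np.uint8),cv2.MORPH_CLOSE,np.ones((5,5)))
    cs=max(cv2.findContours(mm,cv2.RETR_EXTERNAL,cv2.CHAIN_APPROX_NONE)[0],key=cv2.contourArea).reshape(-1,2)
    X=onplane(c,cs,z0)[:,:2]; f=circ(X,X.mean(0) if len(X) else g,.06,.01)
    cen=f[0]; rr=np.hypot(P[...,0]-cen[0],P[...,1]-cen[1])
    h=(abs(z-.121)<.003)&(im.max(2)<80)&(rr<.19)&(rr>.07)&(P[...,0]<cen[0]-.05)&(abs(P[...,1]-cen[1])<.06)
    out=None
    if h.sum()>50:
        v=cv2.fitLine(P[h][:,:2].astype(np.float32),cv2.DIST_HUBER,0,.001,.001).ravel(); d=v[:2]*np.sign(-v[0]); e=cen-v[2:]
        out=(np.degrees(np.arctan2(d[1],d[0])),d[0]*e[1]-d[1]*e[0])
    return dict(z=co[2],tilt=np.hypot(*co[:2]),cen=cen,r=f[1],n=f[2],sd=f[3],handle=out)
E
python3 - <<'E'
from h import *
im,D,c=loadw('x0')
for g in ((.587,-.2055),(.58,-.3325)): print(lidpan(im,D,c,g))
for p in ([.49,-.187,.095],[.49,.37,.095],[.49,.2,.095]):
    q=robot.ik(p,down(171)); print(None if q is None else np.round(q))
E
```

```text
{'z': np.float64(0.13386394828329123), 'tilt': np.float64(0.0006707502653950755), 'cen': array([ 0.58650748, -0.20461668]), 'r': np.float64(0.05889022944850729), 'n': 242, 'sd': np.float64(0.001475585008611587), 'handle': (np.float32(171.2716), np.float64(0.0007443855578466892))}
{'z': np.float64(0.1339522101529056), 'tilt': np.float64(0.001596332743754811), 'cen': array([ 0.57858004, -0.33098238]), 'r': np.float64(0.05901132648804361), 'n': 231, 'sd': np.float64(0.0020034637685503536), 'handle': (np.float32(-169.27187), np.float64(-0.0013158475096720738))}
[   1.   14.  -28.    0.  -48. -100.]
[  55.   21.  -17.    0.  -52. -154.]
[  43.   14.  -28.    0.  -48. -142.]
```

```bash
python3 - <<'E'
from h import *
cen=np.array([.5868,-.205]); a=np.radians(171.2); g=cen+.1*np.array([np.cos(a),np.sin(a)])
R=down(171.2)
robot.goto([*g,.20],R); robot.servo_line([*g,.096],speed=.1); st('at handle')
robot.move_gripper(0); st('grip')
f0=robot.read_force()
robot.servo_line([g[0]+.0005,g[1]+.06,.096],speed=.06); st('moved 60')
E
python3 - <<'E'
from h import *
im,D,c=grab('scene','s1');
E
```

```text
at handle t 35.8 p [ 0.4885 -0.1897  0.0966] F [0.8 0.1 1.3] g 0.599
grip t 36.5 p [ 0.488  -0.1898  0.0961] F [-1.1  0.3  1.4] g 0.201
moved 60 t 37.6 p [ 0.4885 -0.1299  0.0961] F [-1.2 -4.1  1.6] g 0.198
```

View pics/s1.png

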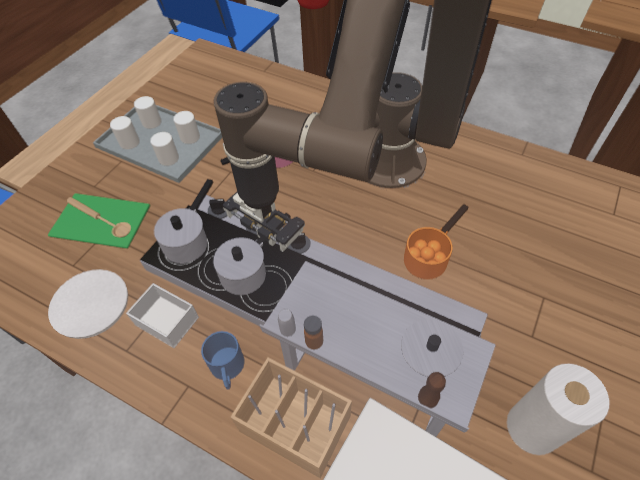

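The pan follows, with its lid knob now at (237,254). I'll check for lag with the scene camera.

Run:
```python
from h import *
im,D,c=grab('scene')
for g in ((.587,-.147),(.58,-.3325)): print(lidpan(im,D,c,g))
im,D,c=grab('wrist','x1'); print(lidpan(im,D,c,(.587,-.147)))
```

```text
{'z': np.float64(0.13405492701995628), 'tilt': np.float64(0.00304578942811424), 'cen': array([ 0.58882754, -0.14409903]), 'r': np.float64(0.058733692042162534), 'n': 130, 'sd': np.float64(0.000860668900255766), 'handle': None}
{'z': np.float64(0.13386131225968512), 'tilt': np.float64(0.0020537278565963568), 'cen': array([ 0.5812026 , -0.32942215]), 'r': np.float64(0.05908130426335457), 'n': 124, 'sd': np.float64(0.0010203500091745176), 'handle': (np.float32(-170.06924), np.float64(-0.003022689606063885))}h.py:69: RuntimeWarning: Mean of empty slice.
  Y=P[m]; A=np.c_[Y[:,:2]-Y[:,:2].mean(0),np.ones(len(Y))]; co=np.linalg.lstsq(A,Y[:,2],rcond=None)[0]
  ret = um.true_divide(
Traceback (most recent call last):
  File "h.py", line 71, in lidpan
    cs=max(cv2.findContours(mm,cv2.RETR_EXTERNAL,cv2.CHAIN_APPROX_NONE)[0],key=cv2.contourArea).reshape(-1,2)
       ~~~^^^^^^^^^^^^^^^^^^^^^^^^^^^^^^^^^^^^^^^^^^^^^^^^^^^^^^^^^^^^^^^^^^^^^^^^^^^^^^^^^^^^^
ValueError: max() iterable argument is empty
```

No lag. Sliding on to w1.

Run:
```python
from h import *
for y in (0,.12,.25,.3651):
    x=.4885+(.4922-.4885)*(y+.13)/.495
    robot.servo_line([x,y,.096],speed=.1); st()
grab('side','s2')
```

```text
t 39.2 p [ 4.892e-01 -2.000e-04  9.600e-02] F [ 0.4 -5.   2.5] g 0.204
 t 40.6 p [0.4898 0.1193 0.0959] F [ 0.8 -5.5  3.4] g 0.204
 t 42.0 p [0.4906 0.2486 0.0957] F [-0.1 -8.2  4.6] g 0.199
 t 43.3 p [0.4915 0.3632 0.0956] F [ 1.3 -7.7  4.2] g 0.202
```

View pics/s2.png

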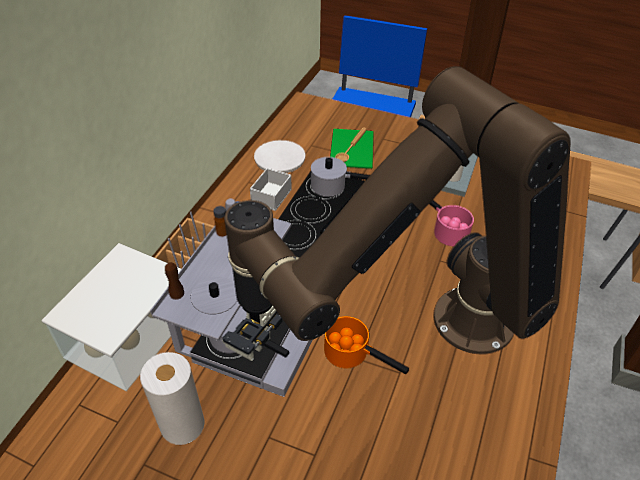

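The pan is under the shelf with its handle in the gripper at about (255,340). I'll release it and look from the front.

Run:
```python
from h import *
robot.dwell(.3); st()
p=np.array(robot.read_position())
robot.move_gripper(.6); st('open')
robot.servo_line([p[0],p[1],.2],speed=.15)
robot.goto([.42,.33,.28],down(180)); print(np.round(robot.read_qpos()))
pose=(np.array(robot.read_position()),np.array(robot.read_tcp_rot()))
im,D,c=grab('wrist','x2'); np.savez('pics/x2.npz',im=im,D=D,p=pose[0],R=pose[1])
try: print(lidpan(im,D,c,(.59,.349)))
except Exception as e: print(e)
st()
```

```text
t 43.7 p [0.4916 0.3632 0.0957] F [ 0.7 -8.   4.1] g 0.2
open t 44.5 p [0.4922 0.3651 0.096 ] F [-0.8 -0.7  0.3] g 0.603
[  59.    5.  -12.   -0.  -72. -149.]
{'z': np.float64(0.13401617098376517), 'tilt': np.float64(0.0011133230025961866), 'cen': array([0.59660214, 0.34533833]), 'r': np.float64(0.05934713067860025), 'n': 144, 'sd': np.float64(0.003832249267075517), 'handle': (np.float32(169.35541), np.float64(-0.001894530287012034))}
 t 45.9 p [0.4196 0.3298 0.2791] F [ 0.4 -0.  -0.2] g 0.6
```

View pics/x2.png

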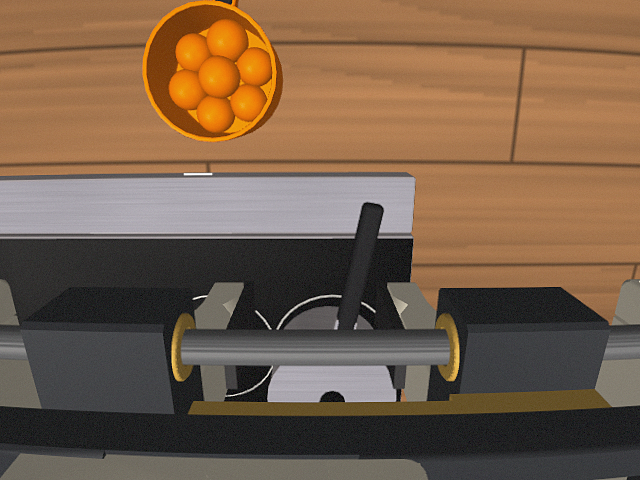

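The gripper hides the lid, so I need a tilted view: camera above the gripper, looking forward under the shelf.

```bash
cat >> h.py <<'E'
def tilt(yaw,th):
    a=np.radians(yaw);t=np.radians(th);f=np.array([np.cos(a),np.sin(a),0]);u=np.array([0,0,1.])
    z=np.sin(t)*f-np.cos(t)*u; x=np.cos(t)*f+np.sin(t)*u
    return np.c_[x,np.cross(z,x),z]
E
python3 - <<'E'
from h import *
for p in ([.40,.33,.25],[.36,.33,.28],[.4,.3,.3],[.4,.22,.28],[.4,.1,.28]):
  for yaw in (0,30,-20):
    for th in (30,45):
        q=robot.ik(p,tilt(yaw,th)); print(p,yaw,th,None if q is None else np.round(q))
E
```

```text
[0.4, 0.33, 0.25] 0 30 [ 79.  -6. -48.  40. -49. -17.]
[0.4, 0.33, 0.25] 0 45 None
[0.4, 0.33, 0.25] 30 30 [ 72. -13. -53.  38. -32.  19.]
[0.4, 0.33, 0.25] 30 45 None
[0.4, 0.33, 0.25] -20 30 [ 81.   0. -41.  34. -60. -32.]
[0.4, 0.33, 0.25] -20 45 [ 87.   3. -50.  49. -64. -50.]
[0.36, 0.33, 0.28] 0 30 [ 87. -10. -46.  36. -58. -18.]
[0.36, 0.33, 0.28] 0 45 [ 93.  -9. -58.  55. -60. -40.]
[0.36, 0.33, 0.28] 30 30 [ 81. -18. -51.  35. -42.  15.]
[0.36, 0.33, 0.28] 30 45 None
[0.36, 0.33, 0.28] -20 30 [ 87.  -3. -39.  31. -67. -33.]
[0.36, 0.33, 0.28] -20 45 [ 94.   0. -47.  43. -71. -49.]
[0.4, 0.3, 0.3] 0 30 [ 80. -11. -45.  36. -57. -10.]
[0.4, 0.3, 0.3] 0 45 [ 84. -12. -58.  58. -56. -33.]
[0.4, 0.3, 0.3] 30 30 [ 73. -18. -48.  31. -42.  27.]
[0.4, 0.3, 0.3] 30 45 None
[0.4, 0.3, 0.3] -20 30 [ 81.  -5. -38.  32. -66. -27.]
[0.4, 0.3, 0.3] -20 45 [ 88.  -3. -48.  46. -69. -44.]
[0.4, 0.22, 0.28] 0 30 [ 77. -18. -52.  37. -55.  -8.]
[0.4, 0.22, 0.28] 0 45 None
[0.4, 0.22, 0.28] 30 30 [ 169.  -78.  -52.   28. -135.  -32.]
[0.4, 0.22, 0.28] 30 45 [-130.  -82.  -29. -113. -165.  142.]
[0.4, 0.22, 0.28] -20 30 [ 78. -11. -46.  33. -64. -26.]
[0.4, 0.22, 0.28] -20 45 [ 87.  -9. -57.  47. -68. -45.]
[0.4, 0.1, 0.28] 0 30 [ 154.  -70.  -51.   18. -135.  -54.]
[0.4, 0.1, 0.28] 0 45 [-140.  -82.  -28.  -92. -153.  147.]
[0.4, 0.1, 0.28] 30 30 [ 138.  -74.  -55.   32. -115.   -6.]
[0.4, 0.1, 0.28] 30 45 None
[0.4, 0.1, 0.28] -20 30 [ 72. -22. -53.  34. -64. -18.]
[0.4, 0.1, 0.28] -20 45 None
```

Run:
```python
from h import *
robot.servo_line([.42,.33,.40],speed=.25)
q=robot.ik([.36,.33,.30],tilt(0,45)); print(np.round(q)); robot.movej(q)
pose=(np.array(robot.read_position()),np.array(robot.read_tcp_rot()))
im,D,c=grab('wrist','x3'); np.savez('pics/x3.npz',im=im,D=D,p=pose[0],R=pose[1])
st()
print(lidpan(im,D,c,(.59,.349)))
```

```text
[ 94. -11. -56.  53. -62. -38.]
 t 48.3 p [0.3602 0.3301 0.3002] F [-0.3  0.3 -0.2] g 0.598
{'z': np.float64(0.13386406527411496), 'tilt': np.float64(0.007920891500941963), 'cen': array([0.58749966, 0.34605528]), 'r': np.float64(0.058140386892959584), 'n': 183, 'sd': np.float64(0.001782505155863678), 'handle': (np.float32(169.91019), np.float64(0.0005851603739959813))}
```

View pics/x3.png

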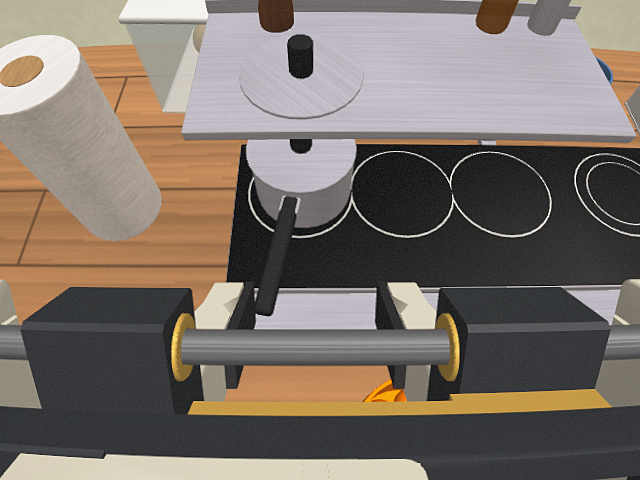

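The front view (x3) shows pan A covered and inside the w1 ring, with the lid disc spanning (247–356, 140–185). The handle runs to (265,305). Refining the fit with the front arc, and the ring from the same picture.

```bash
cat >> h.py <<'E'
def frontfit(im,D,c,g,z0=.134):
    P=cloud(c,D); z=P[...,2]; r=np.hypot(P[...,0]-g[0],P[...,1]-g[1])
    m=(r<.08)&(abs(z-z0)<.004)&(im.max(2)>100); Y=P[m][:,:2]; E=[]
    for b in np.arange(Y[:,1].min(),Y[:,1].max(),.002):
        s=Y[(Y[:,1]>=b)&(Y[:,1]<b+.002)]
        if len(s): E.append(s[s[:,0].argmin()])
    E=np.array(E); return least_squares(lambda q:np.hypot(*(E-q).T)-.0598,g,loss='soft_l1',f_scale=.001).x
def ringfit(im,D,c,g):
    P=cloud(c,D); hsv=cv2.cvtColor(im,cv2.COLOR_RGB2HSV)
    v,u=np.nonzero((hsv[...,2]>110)&(hsv[...,1]<60)&(abs(P[...,2]-.05)<.006)&(P[...,0]>.48))
    return circ(onplane(c,np.c_[u,v],.05)[:,:2],g,.066,.006)
E
python3 - <<'E'
from h import *
im,D,c=loadw('x3')
print(frontfit(im,D,c,np.array([.589,.347])))
for g in ((.59,.349),(.59,.2215),(.59,.0935)): print(ringfit(im,D,c,g))
E
```

```text
[0.59065992 0.34599726]
(array([0.5907204 , 0.34901777]), np.float64(0.0655245190710706), 379, np.float64(0.0013521571247184772))
(array([0.59035293, 0.22107804]), np.float64(0.06505461814108121), 588, np.float64(0.0012710181859827137))
(array([0.59067964, 0.09312659]), np.float64(0.06504138693940859), 565, np.float64(0.0011117660940699432))
```

Run:
```python
from h import *
robot.movej(robot.ik([.42,.1,.40],down(180)) if False else [54,4,4,0,-90,-144]); 
q=robot.ik([.5,-.12,.42],down(180)); print(np.round(q)); robot.movej(q)
im,D,c=grab('wrist','x4'); L=lidpan(im,D,c,(.58,-.3325)); print(L)
cen=L['cen']; h=L['handle'][0]
# previous views: same view gave x0 fit (.5786,-.3310)
a=np.radians(h); g=cen+.1*np.array([np.cos(a),np.sin(a)]); R=down(h)
q=robot.ik([*g,.2],R); print(np.round(q)); assert abs(q[1])<60
robot.movej(q); robot.servo_line([*g,.096],speed=.1); st('at handle')
robot.move_gripper(0); st('grip')
robot.servo_line([g[0],g[1]+.06,.096],speed=.06); st('moved 60')
im,D,c=grab('scene','s3'); print(lidpan(im,D,c,cen+[0.002,.061])['cen']-[.0026,.0015], cen+[0,.06])
```

```text
[  8.   1.   1.   0. -90. -98.]
{'z': np.float64(0.13397473197986645), 'tilt': np.float64(0.0007644864028302907), 'cen': array([ 0.57864101, -0.33101757]), 'r': np.float64(0.05906740669952983), 'n': 231, 'sd': np.float64(0.0019954895882039795), 'handle': (np.float32(-168.57112), np.float64(0.0008295614249309267))}
[-17.  14. -12.   0. -64. -61.]
at handle t 53.9 p [ 0.4811 -0.351   0.0967] F [-0.3 -0.1  0. ] g 0.599
grip t 54.6 p [ 0.4807 -0.3512  0.0961] F [ 0.6 -2.4  0.4] g 0.204
moved 60 t 55.7 p [ 0.4809 -0.2907  0.0961] F [ 0.8 -0.7  2.5] g 0.205
[ 0.5787257  -0.26963086] [ 0.57864101 -0.27101757]
```

View pics/s3.png

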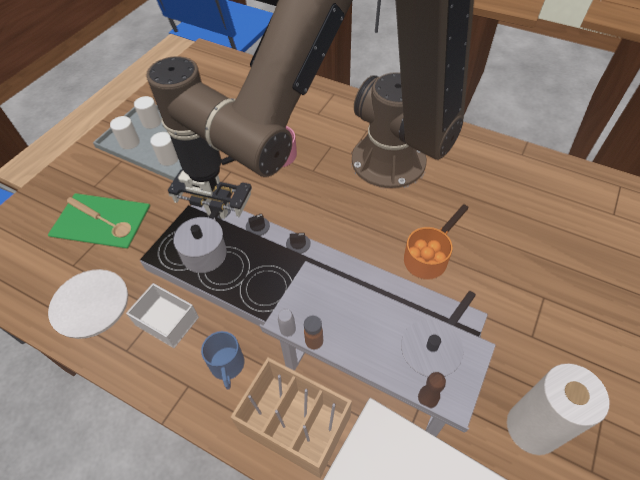

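Pan B follows without lag, with its knob at (197,232). Sliding it on to w3.

Run:
```python
from h import *
a=np.array([.4809,-.29]);b=np.array([.4926,.0755])
for s in (.35,.7,1):
    p=a+s*(b-a); robot.servo_line([*p,.096],speed=.1); st()
robot.dwell(.2); robot.move_gripper(.6); st('open')
p=np.array(robot.read_position()); robot.servo_line([p[0],p[1],.2],speed=.15)
robot.servo_line([.42,.1,.40],down(180),speed=.3)
for pos,yaw,th in (([.40,.1,.28],-20,30),([.4,.22,.3],-20,45),([.38,.22,.32],-20,45),([.36,.33,.3],0,45),([.36,.33,.3],-20,45)):
    q=robot.ik(pos,tilt(yaw,th)); print(pos,None if q is None else np.round(q))
```

```text
t 57.2 p [ 0.4851 -0.1622  0.096 ] F [-0.  -2.6  3. ] g 0.199
 t 58.6 p [ 0.4888 -0.0345  0.096 ] F [ 0.6 -5.2  3.3] g 0.207
 t 59.9 p [0.492  0.0748 0.0959] F [ 1.3 -6.2  4. ] g 0.201
open t 60.9 p [0.4926 0.0755 0.096 ] F [0.2 0.7 0.1] g 0.6
[0.4, 0.1, 0.28] [ 72. -22. -53.  34. -64. -18.]
[0.4, 0.22, 0.3] [ 87. -11. -55.  46. -70. -43.]
[0.38, 0.22, 0.32] [ 92. -13. -53.  42. -76. -43.]
[0.36, 0.33, 0.3] [ 94. -11. -56.  53. -62. -38.]
[0.36, 0.33, 0.3] [ 95.  -1. -45.  42. -73. -47.]
```

Run:
```python
from h import *
q=robot.ik([.38,.24,.32],tilt(-20,45)); print(np.round(q)); robot.movej(q)
pose=(np.array(robot.read_position()),np.array(robot.read_tcp_rot()))
im,D,c=grab('wrist','x5'); np.savez('pics/x5.npz',im=im,D=D,p=pose[0],R=pose[1]); st()
for g in ((.59,.346),(.59,.0935)):
    L=lidpan(im,D,c,g); print(L['z'],L['tilt'],L['cen'],L['handle'])
    try: print(frontfit(im,D,c,np.array(g)))
    except Exception as e: print(e)
grab('scene','s5')
```

```text
[ 92. -11. -51.  43. -75. -43.]
 t 64.0 p [0.3803 0.2397 0.32  ] F [-0.  -0.1 -0.1] g 0.599
0.13391288576244448 0.0025475381614358293 [0.58854488 0.34549522] (np.float32(-109.69229), np.float64(0.07390187501633838))
[0.59119307 0.34594941]
0.1338578726635753 0.00688156982049584 [0.58846907 0.09515096] (np.float32(-170.75533), np.float64(-0.002676280216857667))
[0.59086902 0.09449388]
```

View pics/x5.png

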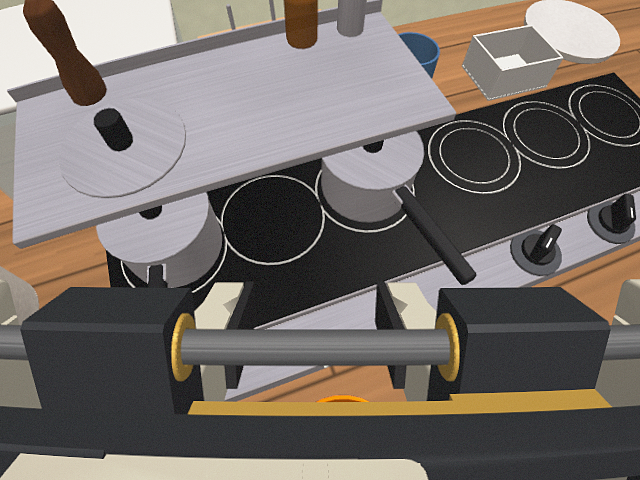

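View pics/s5.png

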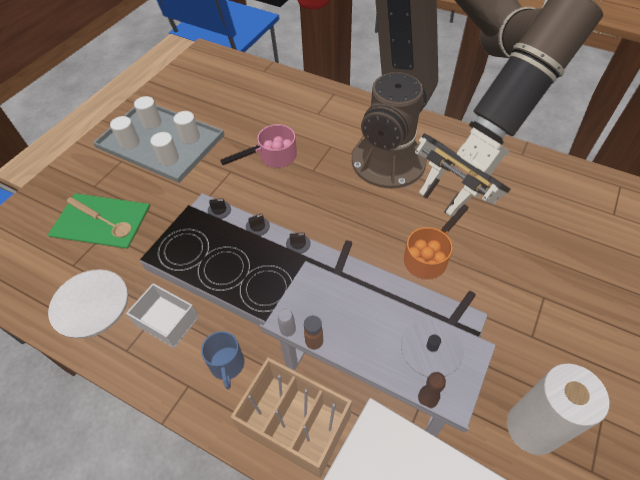

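Both pans are covered and sit inside their rings, w1 at about (160,220) and w3 at about (372,165) in x5. The shelf things and the orange pan are in place. Now I measure the knobs from above.

```bash
cat > kn.py <<'E'
from h import *
def knobs(im,D,c):
    P=cloud(c,D); z=P[...,2]; out=[]
    for y in (-.077,-.205,-.333):
        m=(abs(P[...,0]-.433)<.03)&(abs(P[...,1]-y)<.03)&(abs(z-.082)<.004)
        v,u=np.nonzero(m); X=onplane(c,np.c_[u,v],.082)[:,:2]
        (cx,cy),(w,h),ang=cv2.minAreaRect((X*1000).astype(np.float32))
        if w<h: ang+=90
        mw=m&(im.min(2)>140)
        out.append((round(np.median(z[m]),4),np.round([cx/1000,cy/1000],4).tolist(),round(w,1),round(h,1),'bar deg',round(ang%180,1),'rad on',round(np.radians((180-ang%180)%180),2)))
    return out
E
python3 - <<'E'
from kn import *
robot.movej([54,4,4,0,-90,-144])
for k,pos in enumerate(([.5,-.15,.36],[.5,-.25,.36])):
    q=robot.ik(pos,down(180)); assert abs(q[1])<60; robot.movej(q)
    im,D,c=grab('wrist',f'k{k}'); [print(o) for o in knobs(im,D,c)]
E
```

```text
(np.float64(0.0815), [0.4323, -0.0779], 14.3, 39.9, 'bar deg', 120.3, 'rad on', np.float64(1.04))
(np.float64(0.0815), [0.4325, -0.2046], 14.2, 40.0, 'bar deg', 143.3, 'rad on', np.float64(0.64))
(np.float64(0.0815), [0.4333, -0.3321], 14.0, 40.2, 'bar deg', 122.8, 'rad on', np.float64(1.0))
(np.float64(0.0815), [0.4323, -0.0786], 14.4, 40.6, 'bar deg', 120.9, 'rad on', np.float64(1.03))
(np.float64(0.0815), [0.4328, -0.2059], 14.0, 39.5, 'bar deg', 143.2, 'rad on', np.float64(0.64))
(np.float64(0.0815), [0.4328, -0.3324], 14.0, 40.1, 'bar deg', 121.8, 'rad on', np.float64(1.01))
```

View pics/k1.png

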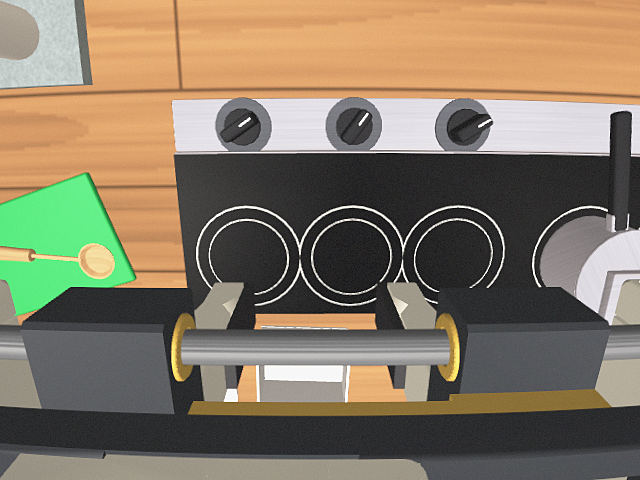

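All three knobs show marks turned clockwise of off: 1.04, 0.64 and 1.01 rad. Each knob will be gripped and turned anticlockwise to its stop.

```bash
cat > turn.py <<'E'
from kn import *
def turn(x,y,ang,over=1.5):
    q=robot.ik([x,y,.17],down(ang)); assert abs(q[1])<60,q
    robot.movej(q); robot.move_gripper(.5)
    robot.servo_line([x,y,.059],speed=.1); st('down')
    robot.move_gripper(0); st('grip')
    q=np.array(robot.read_qpos()); n=6; d=(180-ang+over)
    for i in range(1,n+1):
        qq=q.copy(); qq[5]+=d*i/n; robot.movej(qq)
    st('turned'); R=np.array(robot.read_tcp_rot()); print('yaw',np.degrees(np.arctan2(R[1,0],R[0,0])),'M',np.round(robot.read_ft_torque(),2))
    robot.move_gripper(.5); p=np.array(robot.read_position()); robot.servo_line([x,y,.17],speed=.15); st('up')
E
python3 - <<'E'
from turn import *
turn(.4328,-.332,122.2)
E
```

```text
down t 70.4 p [ 0.4332 -0.3322  0.0596] F [-0.3  0.3 -0.3] g 0.499
grip t 71.0 p [ 0.4327 -0.3321  0.0592] F [-1.3 -0.   1.7] g 0.157
turned t 72.7 p [ 0.4317 -0.3336  0.0592] F [ -5.2 -12.8  -0.8] g 0.162
yaw -178.77451249218024 M [-4.48  1.65 -0.49]
up t 74.3 p [ 0.4322 -0.3317  0.1691] F [-0.  -0.2 -0. ] g 0.503
```

Run:
```python
from turn import *
turn(.4327,-.2052,143.2)
turn(.4323,-.0782,120.6)
q=robot.ik([.5,-.2,.36],down(180)); robot.movej(q)
im,D,c=grab('wrist','k5'); [print(o) for o in knobs(im,D,c)]
```

```text
down t 76.7 p [ 0.4332 -0.2053  0.0595] F [-0.1 -0.   0.4] g 0.499
grip t 77.3 p [ 0.4327 -0.2052  0.0591] F [-0.  -0.4  1.8] g 0.159
turned t 78.8 p [ 0.4326 -0.2057  0.0591] F [-1.4 -6.4  1.1] g 0.158
yaw -178.87787421880012 M [-2.47  0.25 -0.49]
up t 80.4 p [ 0.4321 -0.205   0.1692] F [-0.2  0.6 -0.5] g 0.501
down t 83.1 p [ 0.4327 -0.0781  0.0595] F [-0.2 -0.5 -1. ] g 0.506
grip t 83.7 p [ 0.4331 -0.0779  0.0592] F [ 2.2  1.7 -1. ] g 0.156
turned t 85.5 p [ 0.4332 -0.0778  0.0592] F [ 1.   2.3 -0.4] g 0.158
yaw -179.01453984225307 M [ 0.67 -0.83 -0.46]
up t 87.1 p [ 0.4317 -0.0782  0.1692] F [-0.1 -0.1 -0.4] g 0.5
(np.float64(0.0816), [0.4321, -0.0787], 15.1, 39.7, 'bar deg', 179.3, 'rad on', np.float64(0.01))
(np.float64(0.0815), [0.4328, -0.2055], 11.7, 39.2, 'bar deg', 180.0, 'rad on', np.float64(0.0))
(np.float64(0.0816), [0.4329, -0.3322], 39.6, 14.6, 'bar deg', 1.0, 'rad on', np.float64(3.12))
```

View pics/k5.png

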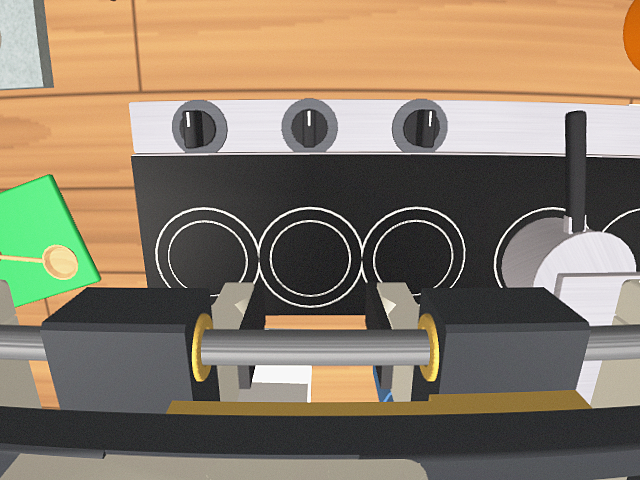

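All three knobs read off, within 0.02 rad. A last front view of the pans, since a knock could still have come.

Run:
```python
from h import *
robot.movej([54,4,4,0,-90,-144])
q=robot.ik([.38,.24,.32],tilt(-20,45)); print(np.round(q)); robot.movej(q)
im,D,c=grab('wrist','x6'); st()
for g,w in (((.59,.346),(.5905,.3492)),((.59,.0935),(.5906,.0934))):
    L=lidpan(im,D,c,g); f=frontfit(im,D,c,np.array(g)); print(L['z'],L['tilt'],f,L['handle'],'err',np.hypot(*(f-w)))
grab('scene','s6')
```

```text
[ 92. -11. -51.  43. -75. -43.]
 t 91.5 p [0.3802 0.2401 0.3203] F [ 0.2 -1.2 -0.4] g 0.504
0.13398061624582372 0.0035860551587154374 [0.59110003 0.34590543] (np.float32(-108.818146), np.float64(0.07419874385434971)) err 0.0033487665220427966
0.13393263595503677 0.007619148246463985 [0.59097349 0.09445686] (np.float32(-170.75482), np.float64(-0.0021525721283308964)) err 0.0011209162475981024
```

View pics/x6.png

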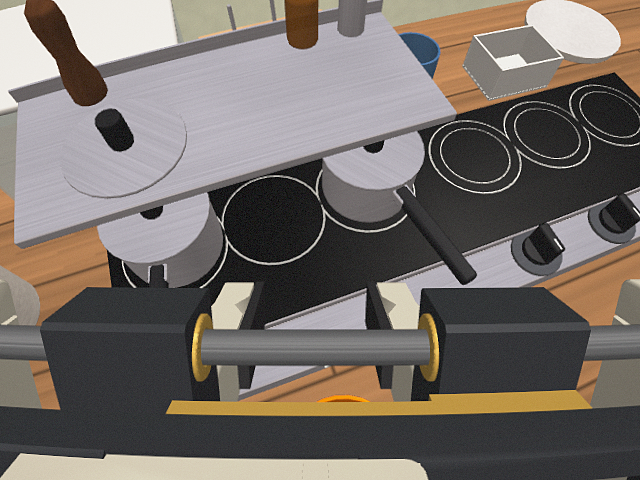

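View pics/s6.png

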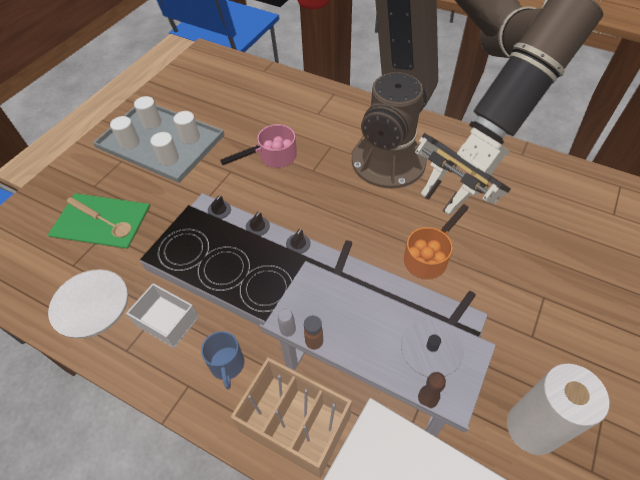

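Nothing has changed: both covered pans are on their rings, the knobs are off, the other things are in place and the arm is clear. Handing in.

```bash
python3 -c "
from rig import robot
print(robot.job_done(), robot.read_t())"
```

```text
the job is handed in; nothing more can be done
the job is handed in; nothing more can be done
```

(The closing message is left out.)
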